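# Unclip the marking nest's cover and hang it inside the low cabinet

## Task

Squeeze the two orange side tabs together to free the blue clip-on cover from the marking nest and lift it off. Then hang the cover by the eye at its end on the yellow hook inside the low cabinet, tilting it to pass under the header board and over the hook's tip below the roof bars, and leave it hanging still. Do not drop it, and leave the plate that already hangs on the black hook and the other things on the bench where they are.

Things in the scene. Friction and masses are not known exactly. Their poses are not given: they have to be found in the camera images.
- cover: Blue flat cover, 195 mm long along its x, 100 to 175 g, clipped level on the nest. Origin: centre of the underside of its main plate (110 x 60 x 5 mm, z 0 to 5 mm, z up). At the +x end (x 55 to 98 mm, 46 mm wide) is the eye; from x = -55 to -96 mm it narrows to 26 mm between two orange side tabs, which stand up as ears and go down as legs to z = -21 mm
- cover_grip (a point): where to squeeze: midway between the ears, in the cover at x = -75, y = 0, z = 25 mm. Ears: x -87 to -63, up to z = 37 mm, outer faces 50 mm apart across the cover's y at rest, 38 mm when fully squeezed (fingers outside the ears, from above). Squeezed fully, they are also a firm grip to carry the cover by
- cover_eye (a point): centre of the eye's open hole, 35 mm (cover's x 55 to 90) by 30 mm (y); in the cover at x = 72.5, y = 0, z = 2.5 mm
- cover_bar (a point): middle of the eye's round 8 mm end bar, which is to hang on the hook; in the cover at x = 94, y = 0, z = 2.5 mm. Hung, the cover swings down freely to upright, ears to the front
- tab_left (a joint): inward travel of the tab on the cover's +y side, m: 0 sprung out, 0.006 fully pressed; about 1.8 N to start, 5.4 N fully pressed. Its leg ends in a barb pointing outwards that overlaps a ledge of the nest from below by about 3.5 mm; pressed past 4.5 mm it is clear
- tab_right (a joint): the same for the tab on the cover's -y side
- nest: Fixed marking nest: dark base plate 230 x 110 x 12 mm with an aluminium block whose top, 50 mm above the bench, carries the cover; steel ledges (z 35 to 41 mm, from y = +-27 to +-39 mm) catch the tabs' barbs. Origin under the middle of the cover, axes as the clipped cover's
- cabinet: Fixed low white cabinet, 230 wide x 185 deep x 365 mm high. Origin on the bench, 80 mm behind its front plane; open front faces its own -x, z up. Side walls' inner faces at y = +-107 mm, front plane x = -80, back x = 105 mm. Back closed to z = 158 mm; floor 8 mm. Roof: thin bars along x, undersides at z = 357 mm
- hook: Yellow hook, the one to use, inside the cabinet at its y = +55 or -55 mm, yaw as the cabinet's; 8 mm round bar. Origin at cabinet x = 0, height 272 mm: the bar comes from a rail at the back (x = 92, z = 14 mm) gently down to x = 12, z = 0 (the saddle), then turns up to the tip at x = 0, z = 30 mm. The cover's end bar must lie behind the tip
- hook_tip (a point): top end of the yellow hook's upturned tip, 302 mm above the bench, 80 mm behind the cabinet's front plane
- hook_saddle (a point): top of the bar in the yellow hook's saddle, 276 mm above the bench, 12 mm behind the tip
- black_hook: Black hook of the same form, fixed in the cabinet on the other side (110 mm apart in y); it carries a grey plate
- hung_plate (a joint): swing of the grey plate that hangs on the black hook (54 mm wide, 170 mm long, 5 mm thick, hanging upright), rad: 0 hanging still
- bottle: white bottle, 64 mm across, 170 mm high, origin under its centre
- jar: amber jar, 72 mm across, 85 mm high, origin under its centre
- tape_roll: yellow tape core lying flat, 100 mm across, 25 mm high, origin under its centre
- screwdriver: screwdriver lying on the bench, 180 mm long along its x, about 30 mm high, origin under its middle
- blank_stack: aluminium block of blanks, 100 x 70 x 30 mm, origin under its centre
- cup: steel cup, 72 mm across, 80 mm high, origin under its centre
- gauge_block: steel gauge block, 120 x 40 x 30 mm, origin under its centre
- header_edge (a point): middle of the front lower edge of the blue header board (8 mm thick), which closes the cabinet's front from here, 302 mm above the bench, up to 365 mm; below it the front is open

How it is judged:
On the way, in this order (a step that is already met when the one before it is completed fails the run):
1. both tabs are squeezed in while the cover is still on the nest (value of joint each of tab_left, tab_right above 0.0045 m and distance of cover_grip from where it was at the start of the episode below 0.012 m), for 0.1 s.
2. the cover is lifted clear of the nest (z of cover_grip in the frame of nest above 0.12 m), for 0.1 s.
At the end, for the whole second after the job is handed in: The cover hangs on the yellow hook: its end bar lies on the hook's bar behind the upturned tip (4 to 75 mm behind it, within 16 mm sideways, 0 to 26 mm above the hook's origin), its length upright with the eye up (within 0.3 rad), released and at rest (under 0.05 m/s and 0.4 rad/s) (x of cover_bar in the frame of hook between 0.004 and 0.075 m and y of cover_bar in the frame of hook between -0.016 and 0.016 m and z of cover_bar in the frame of hook between 0 and 0.026 m and angle between cover's own x axis and vertical below 0.3 rad and linear speed of cover below 0.05 m/s and angular speed of cover below 0.4 rad/s); the robot touches nothing.
It fails at once if the cover is dropped or laid on the bench (contact force between cover and table above 0.5 N).
It fails at once if the plate on the black hook is knocked (swung past 0.35 rad) (value of joint hung_plate above 0.35 rad or value of joint hung_plate below -0.35 rad).
It fails at once if another thing on the bench is moved by more than 25 mm (distance of any of bottle, jar, tape_roll, screwdriver, blank_stack, cup, gauge_block from where it was at the start of the episode above 0.025 m).
It also fails if it takes over 67 s, if anything falls off the work surface, if the arm or the gripper's body presses on something with over 40 N, if the wrist force passes 120 N, or if a joint passes its speed limit or range.

## Robot

A 7-joint arm with a two-finger parallel gripper is mounted at the origin on the work surface. World frame = base frame: x ahead of the robot, y to its left, z up, the work surface at z = 0. Lengths are in m, angles in rad, forces in N, time in s.
With the tool pointing down it reaches from about 0.4 to 0.875 m from the base axis. Payload 19.3 kg.
Tool frame: the origin (TCP) lies midway between the tips of the shut fingers; the grasp point (between the pads) lies 19 mm behind it; x points along the fingers, y is the direction in which the jaws open and shut, and the axes are right-handed (so a half turn about x gives the same grasp; the last joint's range is limited). The gripper opens to 85 mm and grips with 20 to 120 N. Pads are 22 mm wide; open, the fingers measure 114 mm over their backs; the gripper's body (76 mm by 85 mm) begins 54 mm behind the grasp point. The pads swing forward as they close: fully open they stand 13 mm farther back than shut.
Start: joints at [-1.317, 0.521, -0.036, 1.599, 0.021, 1.021, -0.113], TCP at [0.199, 0.593, 0.231] pointing down, gripper open.
Joint ranges: [-2.91, 2.91], [-0.3, 2.13], [-1.5, 1.42], [0.17, 2.43], [-1.26, 4.41], [0.16, 1.93], [-2.52, 2.52]. Speed limits (rad/s): [1.89, 1.89, 2.39, 2.39, 3.01, 3.01, 3.01].

## Interface

Orientations are given as [roll, pitch, yaw] about the fixed x, y, z axes, in that order (R = Rz(yaw) Ry(pitch) Rx(roll)).
In Python, from workcell import bot gives the robot as it stands. The module is installed in compiled form; this text tells all that it offers.
- The arm moves only by the tool servo_tool, never from a script. Its argument "targets" is a list of rows, each an object of numbers: "x", "y", "z": the shift along the tool's x, y, z as a fraction of full scale; "wx", "wy", "wz": the turn, a rotation vector about the tool's x, y, z as a fraction of full scale. A call has 1 to 12 rows; each row is the pose to reach, as a shift and turn from the pose measured when the call began, along the tool's axes at that moment, turning the shorter way round; what a row does not reach only later rows make up. Full scale, the value 1, is 40 cm for a shift and 360 degrees for a turn. A row lasts 1/8 s, in which the tool goes at most 62.5 mm and 10.7 degrees, less where a joint would pass 70% of its speed; a pose out of reach is approached as far as the arm can. A call with a number of a shift or a turn outside -1 to 1 is refused whole. A call with a gripper value outside its range is refused whole. "grip" is the gripper command: -1 is shut, 1 is fully open, values between are in proportion, set as the call begins (left out, the last holds). The fingers move at their own pace and stop on an object; "squeeze" is the grip in N (left out, the last holds). Time passes only in rows, so rows that repeat a pose let the fingers close. It gives the time, the measured TCP pose, the force and the opening at its end, in the units of the state.
- bot.observe(): the state, without advancing time (a new reading comes with each control period).
- bot.grab_frame(name): name is "side" or "top"; returns (picture, depth): 400x640x3 uint8, red, green, blue; 400x640 float32, m along the optical axis (not along the pixel's ray), 0 where there is no reading.
- bot.get_calibration(name): a dict with "intrinsics" (3x3 intrinsics, pixels), "k1" (the pictures are not rectified: a ray, as slopes to the right and down, at radius r is drawn at 1 + k1 r^2 times it, then the intrinsics apply), "R" (3x3) and "t" (3): a world point X has camera coordinates R X + t. Camera axes: x right, y down, z forward; pixel columns grow to the right and rows downward; lengths in m; the calibration is good to about 2 mm. A picture is of the moment at which its call begins. get_calibration takes no time and is no camera call.
- bot.job_done(): hands the job in, once; it reports no verdict.
Trained networks look in the newest picture that a camera, given by its name, has taken for a name from the list of things; names that differ only in an ending like _2 or _b are one class to them, and where a whole thing is asked for, a point or a joint stands for the part that bears it (a point fixed in the world has none). Each returns a list of dicts, best first, with "confidence" (0 to 1); they miss things now and then, are a little off and sometimes report something else, mostly with a low value. They report only what shows in the picture. A call takes as long as a camera call.
- bot.trace(camera, target): "mask" (400x640 bool, what is visible of it) and "pixel" ([column, row] in pixels, amid what is visible of it).
The state is a dict: "clock": time; "qpos": joint angles; "qd": joint speeds; "joint_efforts": joint torques, N m; "position": TCP position; "tool_rot": TCP orientation; "force": force on the tool from outside, world axes, zero at the start; "moment": the same for the moment, N m; "grip_width": finger opening in m.
Only numpy, scipy, OpenCV 4.12 (cv2) and the standard library are available. Lean on these libraries where they do the work, as an engineer would, in place of code of your own. Each camera call takes 0.05 s, during which the arm holds its last target. There are 200 camera calls.

## Working session

There is one attempt and no reset: what is moved stays moved. The work goes in short steps, Python scripts to look and compute and a tool call to move; the robot and the scene stay as the last step left them, time stands still between calls to the robot, and variables do not carry over. Pictures are saved under pics/ and viewed, on a budget of 10 in all, crops included, one or two more only if the job needs it, and the job is handed in when it is done.

Besides the shell and the picture viewer there is one more tool, called after "Request:" as name(argument=value, ...) on one line, values as JSON. servo_tool: Moves the arm, as the interface text tells. Shift numbers are shares of 40 cm and turn numbers shares of 360 degrees, none past 1 either way. Its arguments: {"type":"object","properties":{"targets":{"type":"array"},"grip":{"type":"number"},"squeeze":{"type":"number"}},"required":["targets"]}

```bash
mkdir -p pics; cat > h.py <<'E'
import numpy as np, cv2
from workcell import bot
from scipy.spatial.transform import Rotation as Ro
def pts(cam,depth,mask=None):
    c=bot.get_calibration(cam);K=np.array(c["intrinsics"]);R=np.array(c["R"]);t=np.array(c["t"])
    m=(depth>0) if mask is None else (mask&(depth>0))
    v,u=np.nonzero(m);d=depth[v,u]
    xd=(u-K[0,2])/K[0,0];yd=(v-K[1,2])/K[1,1];x,y=xd.copy(),yd.copy()
    for _ in range(10):
        f=1+c["k1"]*(x*x+y*y);x,y=xd/f,yd/f
    P=np.c_[x*d,y*d,d]
    return (P-t)@R,np.c_[u,v]
def proj(cam,X):
    c=bot.get_calibration(cam);K=np.array(c["intrinsics"]);p=np.atleast_2d(X)@np.array(c["R"]).T+np.array(c["t"])
    s=p[:,:2]/p[:,2:];s=s*(1+c["k1"]*(s**2).sum(1,keepdims=True))
    return s@np.diag([K[0,0],K[1,1]])+[K[0,2],K[1,2]]
def save(n,a): cv2.imwrite("pics/"+n,a[:,:,::-1])
E
python3 - <<'E'
from h import *
s=bot.observe();print({k:np.round(v,3) for k,v in s.items()})
for c in("side","top"):
    im,d=bot.grab_frame(c);save(c+"0.png",im);np.savez(c+"0.npz",im=im,d=d)
    k=bot.get_calibration(c);print(c,-np.array(k["R"]).T@k["t"],np.round(k["R"],3).tolist())
    for n in("cover","nest","cabinet","hook","black_hook","tab_left","hung_plate"):
        for r in bot.trace(c,n)[:2]:
            P,_=pts(c,d,r["mask"])
            print(c,n,round(r["confidence"],2),np.round(r["pixel"]),r["mask"].sum(),np.round(np.median(P,0),3) if len(P) else None,np.round(P.min(0),3) if len(P) else '',np.round(P.max(0),3)if len(P) else '')
E
```

```text
{'clock': np.float64(0.0), 'qpos': array([-1.317,  0.522, -0.036,  1.6  ,  0.021,  1.021, -0.113]), 'qd': array([ 0.001,  0.001,  0.001,  0.001, -0.002, -0.001, -0.   ]), 'joint_efforts': array([ 0.0000e+00, -9.2709e+01,  1.9800e+00, -3.6996e+01,  1.8000e-02,
        8.0000e-03,  0.0000e+00]), 'position': array([0.199, 0.592, 0.231]), 'tool_rot': array([-1.487,  1.57 , -1.811]), 'force': array([-0.751, -0.66 ,  0.247]), 'moment': array([-0.037,  0.   , -0.028]), 'grip_width': np.float64(0.085)}
side [0.20773726 0.93453744 1.10924822] [[-0.929, -0.369, 0.007], [-0.251, 0.617, -0.745], [0.271, -0.694, -0.667]]
side cover 0.52 [360. 182.] 295 [ 0.503 -0.351  0.057] [ 0.433 -0.456 -0.002] [ 0.603 -0.321  0.089]
side nest 0.77 [358. 190.] 616 [ 0.508 -0.325  0.014] [ 0.404 -0.421 -0.001] [ 0.636 -0.293  0.058]
side nest 0.3 [295. 204.] 7197 [0.65  0.083 0.225] [ 0.557 -0.857 -0.591] [1.471 0.162 0.37 ]
side cabinet 0.93 [297. 207.] 6965 [0.648 0.09  0.231] [ 0.557 -0.569 -0.004] [1.021 0.162 0.37 ]
side black_hook 0.72 [301. 206.] 59 [ 0.655 -0.018  0.14 ] [ 0.646 -0.077  0.11 ] [0.688 0.
[... 427 characters left out ...]
0.094]
top nest 0.64 [280. 143.] 106 [0.718 0.079 0.285] [ 0.654  0.062 -0.003] [0.834 0.112 0.367]
top cabinet 0.79 [296. 164.] 6828 [0.679 0.044 0.143] [ 0.551 -0.12  -0.008] [0.899 0.215 0.37 ]
top black_hook 0.65 [316. 167.] 286 [ 0.652 -0.03   0.247] [ 0.623 -0.051  0.001] [ 0.808 -0.004  0.363]
top black_hook 0.17 [226. 257.] 331 [0.404 0.267 0.024] [0.362 0.213 0.006] [0.457 0.312 0.035]
top tab_left 0.54 [292. 165.] 6520 [0.678 0.046 0.153] [ 0.552 -0.117 -0.007] [0.878 0.191 0.37 ]
top hung_plate 0.62 [318. 170.] 168 [ 0.649 -0.026  0.208] [ 0.639 -0.044  0.006] [ 0.714 -0.005  0.287]
top hung_plate 0.36 [294. 164.] 6618 [0.679 0.043 0.152] [ 0.552 -0.12  -0.008] [0.89  0.185 0.37 ]
```

View pics/side0.png

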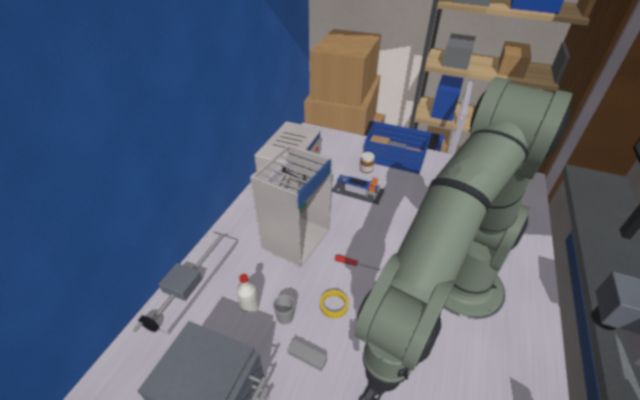

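View pics/top0.png

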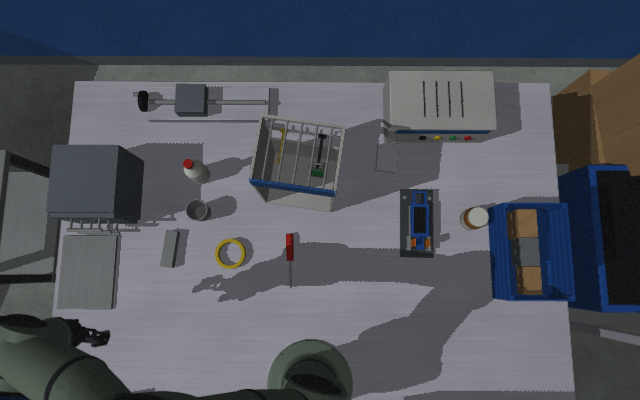

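The side view shows the nest at about (360,188) and the cabinet at (295,205). The top view shows the nest at about (417,222) with the orange ears at row 243. It also shows the yellow hook at about (280,145) and the black hook with its plate at (318,160). Next I'll fit the poses.

```bash
python3 - <<'E'
from h import *
def rect(P):
    (c,s,a)=cv2.minAreaRect(P[:,:2].astype(np.float32)*1000);return np.round(c,1),np.round(s,1),round(a,1)
for c in("top","side"):
    z=np.load(c+"0.npz");im,d=z["im"],z["d"]
    P,uv=pts(c,d);rgb=im[uv[:,1],uv[:,0]].astype(int)
    hsv=cv2.cvtColor(im,cv2.COLOR_RGB2HSV)[uv[:,1],uv[:,0]].astype(int)
    box=lambda x0,x1,y0,y1,z0,z1:(P[:,0]>x0)&(P[:,0]<x1)&(P[:,1]>y0)&(P[:,1]<y1)&(P[:,2]>z0)&(P[:,2]<z1)
    b=box(.35,.7,-.5,-.22,.006,.02);print(c,"base",b.sum(),rect(P[b]))
    blue=(abs(hsv[:,0]-110)<15)&(hsv[:,1]>120)
    b=box(.35,.7,-.5,-.22,.04,.07)&blue;print("coverblue",b.sum(),rect(P[b]),np.median(P[b],0))
    org=(hsv[:,0]<18)&(hsv[:,1]>150)
    b=box(.35,.7,-.5,-.22,.04,.12)&org
    if b.sum()>4:
        Q=P[b];m=Q[:,1]<-.36
        print("ears",[(k.sum(),np.round(np.median(Q[k],0),4),np.round(Q[k].min(0),3),np.round(Q[k].max(0),3)) for k in(m,~m) if k.sum()])
    b=box(.5,1,-.15,.26,.335,.385);print("cabtop",b.sum(),rect(P[b]))
    b=box(.5,1,-.15,.26,.29,.385)&blue;print("header",b.sum(),rect(P[b]),P[b].min(0),P[b].max(0))
    yel=(hsv[:,0]>18)&(hsv[:,0]<35)&(hsv[:,1]>90)
    b=box(.5,1,-.15,.26,.15,.34)&yel;print("hook",b.sum());Q=P[b];o=np.argsort(Q[:,0]);print(np.c_[np.round(Q[o],3),uv[b][o]][::max(1,len(o)//14)].tolist())
    b=box(.5,1,-.15,.26,.1,.34);
    if c=="top":
        save("topc.png",cv2.resize(im[105:270,240:450],None,fx=3.6,fy=3.6,interpolation=cv2.INTER_CUBIC))
E
```

```text
top base 1456 (array([ 525., -361.]), array([346.8, 278.3]), 0.1)
coverblue 491 (array([ 521.4, -358.7]), array([ 58.5, 193.3]), 87.6) [ 0.51368822 -0.35916518  0.05550878]
ears [(np.int64(36), array([ 0.4458, -0.3779,  0.0704]), array([ 0.434, -0.38 ,  0.04 ]), array([ 0.456, -0.376,  0.094])), (np.int64(34), array([ 0.446 , -0.3325,  0.0721]), array([ 0.435, -0.336,  0.041]), array([ 0.458, -0.331,  0.091]))]
cabtop 2008 (array([660.7,  28.8]), array([230.6, 187.2]), 82.1)
header 543 (array([572.4,  41.8]), array([224.6,   8.9]), 82.0) [ 0.55278286 -0.06893326  0.30570932] [0.58971153 0.15345226 0.36947057]
hook 83
[[0.653, 0.085, 0.293, 278.0, 162.0], [0.656, 0.087, 0.304, 277.0, 160.0], [0.672, 0.085, 0.273, 279.0, 157.0], [0.68, 0.084, 0.277, 279.0, 154.0], [0.686, 0.082, 0.277, 280.0, 152.0], [0.693, 0.081, 0.281, 280.0, 149.0], [0.7, 0.082, 0.278, 280.0, 147.0], [0.705, 0.082, 0.281, 280.0, 145.0], [0.712, 0.076, 0.286, 282.0, 142.0], [0.718, 0.076, 0.286, 282.0, 140.0], [0.724, 0.073, 0.285, 283.0, 138.0], [0.732, 0.073, 0.29, 283.0, 135.0], [0.739, 0.076, 0.286, 282.0, 133.0], [0.743, 0.07, 0.291, 284.0, 131.0], [0.745, 0.075, 0.302, 282.0, 129.0], [0.746, 0.07, 0.3, 284.0, 129.0], [0.747, 0.08, 0.279, 281.0, 131.0]]
side base 454 (array([ 505.2, -363.8]), array([305.3, 276. ]), 7.4)
coverblue 82 (array([ 542.3, -350.8]), array([ 48.8, 140.4]), 84.6) [ 0.54194847 -0.33839103  0.0558408 ]
ears [(np.int64(16), array([ 0.4513, -0.3745,  0.0708]), array([ 0.443, -0.379,  0.055]), array([ 0.46 , -0.369,  0.082])), (np.int64(25), array([ 0.4497, -0.3296,  0.0659]), array([ 0.443, -0.333,  0.05 ]), array([ 0.458, -0.322,  0.089]))]
cabtop 1556 (array([665.3,  32.1]), array([238.5, 189.3]), 82.1)
header 411 (array([574.6,  45.4]), array([202.7,   6.3]), 81.4) [ 0.56022913 -0.05498562  0.30368735] [0.59106719 0.14588326 0.36892655]
hook 0
[]
```

View pics/topc.png

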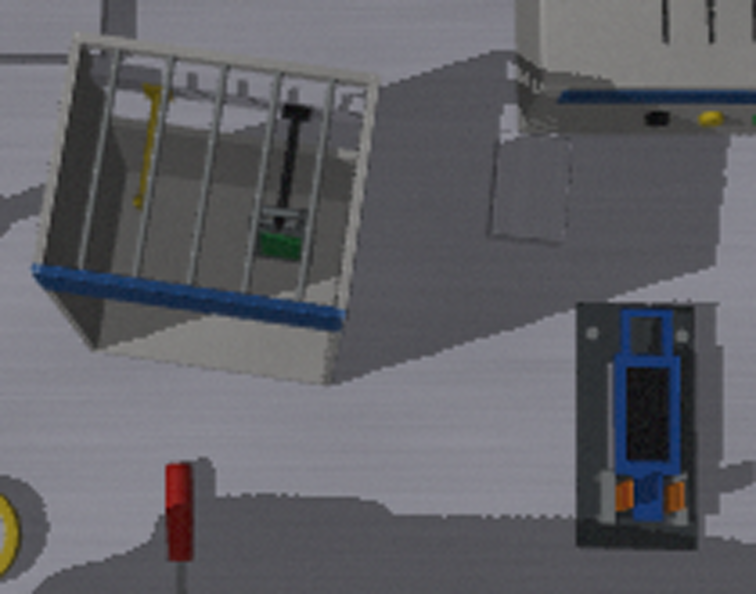

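```bash
cat >> h.py <<'E'
def toolR(lean,yaw,flip=1):
    """tool x pointing down, tilted by lean (rad, + = tip forward along heading), jaws along heading's y"""
    h=np.array([np.cos(yaw),np.sin(yaw),0]);y=flip*np.array([-h[1],h[0],0])
    x=np.sin(lean)*h+np.array([0,0,-np.cos(lean)])
    return np.c_[x,y,np.cross(x,y)]
def rows(*wps):
    """wps: (pos,R) -> servo numbers relative to present pose"""
    s=bot.observe();R=Ro.from_euler("xyz",s["tool_rot"]).as_matrix();p=np.array(s["position"])
    for q,Q in wps:
        d=R.T@(np.array(q)-p)/.4;w=Ro.from_matrix(R.T@Q).as_rotvec()/(2*np.pi)
        print("pos",np.round(d,4),"rot",np.round(w,4),"mm",round(np.linalg.norm(d)*400),"deg",round(np.linalg.norm(w)*360,1))
E
python3 - <<'E'
from h import *
s=bot.observe();R=Ro.from_euler("xyz",s["tool_rot"]).as_matrix();print(np.round(R,3))
a=np.arctan2(s["position"][1],s["position"][0])
for f in(1,-1):
    print(f,"rel yaw")
    rows(([.36,.40,.45],toolR(0,-.0+np.arctan2(.4,.36)-np.arctan2(-.36,.45),f)))
    rows(([.45,.05,.5],toolR(0,np.arctan2(.05,.45)-np.arctan2(-.36,.45),f)))
    rows(([.45,-.36,.3],toolR(0,-.01,f)))
E
```

```text
[[ 0.     0.318  0.948]
 [-0.     0.948 -0.318]
 [-1.    -0.     0.   ]]
1 rel yaw
pos [-0.5467 -0.3281  0.535 ] rot [-0.2923 -0.      0.    ] mm 333 deg 105.2
pos [-0.6717 -1.086   1.0267] rot [-0.1765  0.      0.    ] mm 655 deg 63.6
pos [-0.1717 -2.0578  1.3529] rot [-0.0499  0.      0.    ] mm 987 deg 18.0
-1 rel yaw
pos [-0.5467 -0.3281  0.535 ] rot [0.2077 0.     0.    ] mm 333 deg 74.8
pos [-0.6717 -1.086   1.0267] rot [ 0.3235  0.     -0.    ] mm 655 deg 116.4
pos [-0.1717 -2.0578  1.3529] rot [ 0.4501  0.     -0.    ] mm 987 deg 162.0
```

Request:
servo_tool(targets=[{"x": -0.3}, {"x": -0.45, "y": -0.1, "z": 0.15, "wx": 0.03}, {"x": -0.55, "y": -0.2, "z": 0.3, "wx": 0.06}, {"x": -0.55, "y": -0.33, "z": 0.53, "wx": 0.1}, {"x": -0.55, "y": -0.5, "z": 0.65, "wx": 0.13}, {"x": -0.55, "y": -0.7, "z": 0.8, "wx": 0.16}, {"x": -0.6, "y": -0.85, "z": 0.9, "wx": 0.19}, {"x": -0.6, "y": -1, "z": 1, "wx": 0.22}, {"x": -0.6, "y": -1, "z": 1, "wx": 0.25}], grip=1, squeeze=40)

```text
$.targets[0]: bad value
```

```bash
python3 - <<'E'
from h import *
s=bot.observe();print(s["clock"],np.round(s["position"],3),np.round(s["qpos"],2))
L=toolR(-.44,-.01,-1)
rows(([.45,-.15,.45],toolR(0,.25,-1)),([.447,-.356,.25],L))
E
```

```text
0.8 [0.199 0.593 0.231] [-1.32  0.52 -0.04  1.6   0.02  1.02 -0.11]
pos [-0.5467 -1.56    1.1858] rot [ 0.4087  0.     -0.    ] mm 814 deg 147.1
pos [-0.0467 -2.0507  1.3426] rot [ 0.4401 -0.0156 -0.0984] mm 981 deg 162.5
```

Request:
servo_tool(targets=[{"x": -0.3, "y": 0, "z": 0, "wx": 0, "wy": 0, "wz": 0}, {"x": -0.45, "y": -0.1, "z": 0.15, "wx": 0.03, "wy": 0, "wz": 0}, {"x": -0.55, "y": -0.2, "z": 0.3, "wx": 0.06, "wy": 0, "wz": 0}, {"x": -0.55, "y": -0.33, "z": 0.53, "wx": 0.1, "wy": 0, "wz": 0}, {"x": -0.55, "y": -0.5, "z": 0.65, "wx": 0.13, "wy": 0, "wz": 0}, {"x": -0.55, "y": -0.7, "z": 0.8, "wx": 0.16, "wy": 0, "wz": 0}, {"x": -0.6, "y": -0.85, "z": 0.9, "wx": 0.19, "wy": 0, "wz": 0}, {"x": -0.6, "y": -1, "z": 1, "wx": 0.22, "wy": 0, "wz": 0}, {"x": -0.6, "y": -1, "z": 1, "wx": 0.25, "wy": 0, "wz": 0}], grip=1, squeeze=40)

```text
clock: 1.92
position: [0.4083, 0.201, 0.4569]
tool_rot: [2.955, 1.57, 1.125]
force: [1.3, -0.3, 0.1]
grip_width: 0.0856
```

```bash
python3 - <<'E'
from h import *
s=bot.observe();print(s["clock"],np.round(s["position"],3),np.round(s["qpos"],2))
L=toolR(-.44,-.01,-1)
rows(([.45,-.15,.45],toolR(0,.25,-1)),([.447,-.356,.25],L))
E
```

```text
1.925 [0.408 0.201 0.457] [-0.98  0.06  0.42  1.67 -0.02  1.41 -0.81]
pos [0.0166 0.3256 0.8216] rot [ 1.69e-01 -1.00e-04  0.00e+00] mm 354 deg 60.8
pos [0.5162 0.4503 1.3217] rot [ 0.2068 -0.0596 -0.0462] mm 595 deg 79.2
```

Request:
servo_tool(targets=[{"x": 0, "y": 0.1, "z": 0.2, "wx": 0.03, "wy": 0, "wz": 0}, {"x": 0, "y": 0.2, "z": 0.35, "wx": 0.06, "wy": 0, "wz": 0}, {"x": 0, "y": 0.25, "z": 0.5, "wx": 0.09, "wy": 0, "wz": 0}, {"x": 0.02, "y": 0.3, "z": 0.65, "wx": 0.12, "wy": 0, "wz": 0}, {"x": 0.02, "y": 0.33, "z": 0.82, "wx": 0.15, "wy": 0, "wz": 0}, {"x": 0.1, "y": 0.35, "z": 0.95, "wx": 0.17, "wy": 0, "wz": 0}, {"x": 0.2, "y": 0.4, "z": 1, "wx": 0.19, "wy": -0.02, "wz": -0.016}, {"x": 0.2, "y": 0.4, "z": 1, "wx": 0.207, "wy": -0.05, "wz": -0.04}, {"x": 0.2, "y": 0.4, "z": 1, "wx": 0.207, "wy": -0.06, "wz": -0.046}, {"x": 0.2, "y": 0.4, "z": 1, "wx": 0.207, "wy": -0.06, "wz": -0.046}])

```text
clock: 3.18
position: [0.4617, -0.2262, 0.3736]
tool_rot: [0.009, 1.121, 3.139]
force: [-0.1, -0.3, 1.2]
grip_width: 0.0855
```

```bash
python3 - <<'E'
from h import *
s=bot.observe();print(s["clock"],np.round(s["position"],3),np.round(s["qpos"],2))
L=toolR(-.44,-.01,-1);g=np.array([.447,-.356,.075])
rows(*[(g+L[:,0]*k,L) for k in(-.12,-.05,.015)])
E
```

```text
3.175 [ 0.462 -0.226  0.374] [-0.25  0.61  0.89  1.43 -0.21  1.69 -0.93]
pos [ 0.388   0.3229 -0.2922] rot [-0.0004  0.0015 -0.0005] mm 233 deg 0.6
pos [ 0.563   0.3223 -0.2938] rot [-0.0004  0.0015 -0.0005] mm 285 deg 0.6
pos [ 0.7255  0.3218 -0.2953] rot [-0.0004  0.0015 -0.0005] mm 339 deg 0.6
```

Request:
servo_tool(targets=[{"x": 0.1, "y": 0.1, "z": -0.1, "wx": 0, "wy": 0, "wz": 0}, {"x": 0.2, "y": 0.2, "z": -0.2, "wx": 0, "wy": 0, "wz": 0}, {"x": 0.3, "y": 0.3, "z": -0.29, "wx": 0, "wy": 0.0015, "wz": 0}, {"x": 0.4, "y": 0.322, "z": -0.293, "wx": 0, "wy": 0.0015, "wz": 0}, {"x": 0.46, "y": 0.322, "z": -0.293, "wx": 0, "wy": 0.0015, "wz": 0}, {"x": 0.46, "y": 0.322, "z": -0.293, "wx": 0, "wy": 0.0015, "wz": 0}])

```text
clock: 3.92
position: [0.4853, -0.3559, 0.1576]
tool_rot: [0.008, 1.131, 3.137]
force: [0.5, -0.4, 0.6]
grip_width: 0.0853
```

```bash
python3 - <<'E'
from h import *
s=bot.observe();print(s["clock"],np.round(s["position"],3),np.round(s["qpos"],2))
L=toolR(-.44,-.01,-1);g=np.array([.447,-.356,.075])
rows(*[(g+L[:,0]*k,L) for k in(-.05,.015)])
ims=[]
for c in("top","side"):
    im,d=bot.grab_frame(c)
    u,v=proj(c,g)[0].astype(int);print(c,u,v)
    ims.append(cv2.resize(im[v-50:v+50,u-65:u+65],(520,300) if 0 else (390,300),interpolation=cv2.INTER_CUBIC))
save("hover.png",np.hstack(ims))
E
```

```text
3.925 [ 0.485 -0.356  0.158] [ 0.03  0.93  0.77  1.43 -0.33  1.35 -0.78]
pos [ 0.1026  0.0009 -0.0014] rot [-0.0004 -0.     -0.0004] mm 41 deg 0.2
pos [ 0.2651  0.0005 -0.0014] rot [-0.0004 -0.     -0.0004] mm 106 deg 0.2
top 420 241
side 374 182
```

View pics/hover.png

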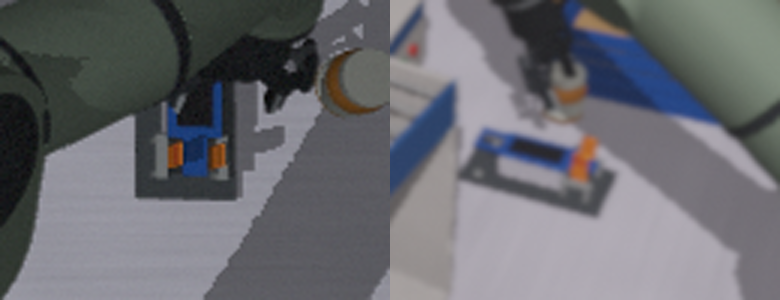

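```bash
python3 - <<'E'
from h import *
s=bot.observe();p=np.array(s["position"]);R=Ro.from_euler("xyz",s["tool_rot"]).as_matrix()
P=[p,p-.013*R[:,0]+.045*R[:,1],p-.013*R[:,0]-.045*R[:,1],p-.1*R[:,0]]
for c,(u,v) in(("top",(420,241)),("side",(374,182))): print(c,np.round((proj(c,P)-[u-65,v-50])*3+([390,0] if c=="side" else 0)))
E
```

```text
top [[215. 108.]
 [263. 102.]
 [173. 100.]
 [237.  54.]]
side [[566. 101.]
 [571.  77.]
 [554. 110.]
 [543.  43.]]
```

Request:
servo_tool(targets=[{"x": 0.1, "y": 0, "z": -0.0014, "wx": 0, "wy": 0, "wz": 0}, {"x": 0.18, "y": 0, "z": -0.0014, "wx": 0, "wy": 0, "wz": 0}, {"x": 0.23, "y": 0, "z": -0.0014, "wx": 0, "wy": 0, "wz": 0}, {"x": 0.265, "y": 0, "z": -0.0014, "wx": 0, "wy": 0, "wz": 0}, {"x": 0.265, "y": 0, "z": -0.0014, "wx": 0, "wy": 0, "wz": 0}])

```text
clock: 4.65
position: [0.443, -0.356, 0.0634]
tool_rot: [0.011, 1.134, -3.141]
force: [0.2, -1.1, 0.1]
grip_width: 0.0854
```

```bash
python3 - <<'E'
from h import *
s=bot.observe();print(s["clock"],np.round(s["position"],4),np.round(s["qpos"],2),s["force"])
ims=[]
for c,k in(("top",4),("side",4)):
    im,d=bot.grab_frame(c);u,v=proj(c,[.45,-.356,.08])[0].astype(int)
    ims.append(cv2.resize(im[v-45:v+45,u-48:u+48],(390,366),interpolation=cv2.INTER_CUBIC))
save("down.png",np.hstack(ims))
E
```

```text
4.65 [ 0.443  -0.356   0.0634] [ 0.05  1.    0.72  1.58 -0.38  1.13 -0.74] [ 0.17243815 -1.10644403  0.08793378]
```

View pics/down.png

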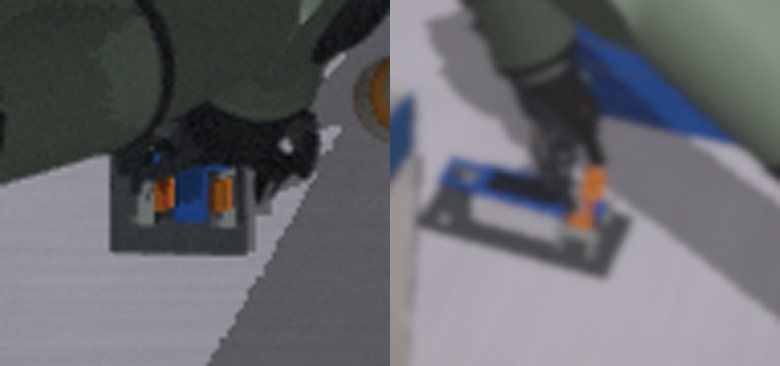

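Request:
servo_tool(targets=[{"x": 0.004, "y": 0, "z": 0.009, "wx": 0, "wy": 0, "wz": 0}, {"x": 0.004, "y": 0, "z": 0.009, "wx": 0, "wy": 0, "wz": 0}, {"x": 0.004, "y": 0, "z": 0.009, "wx": 0, "wy": 0, "wz": 0}, {"x": 0.004, "y": 0, "z": 0.009, "wx": 0, "wy": 0, "wz": 0}, {"x": 0.004, "y": 0, "z": 0.009, "wx": 0, "wy": 0, "wz": 0}, {"x": 0.004, "y": 0, "z": 0.009, "wx": 0, "wy": 0, "wz": 0}, {"x": 0.004, "y": 0, "z": 0.009, "wx": 0, "wy": 0, "wz": 0}, {"x": 0.004, "y": 0, "z": 0.009, "wx": 0, "wy": 0, "wz": 0}], grip=-1, squeeze=50)

```text
clock: 5.75
position: [0.4397, -0.3563, 0.0646]
tool_rot: [0.012, 1.135, -3.14]
force: [0.2, 2.5, 10.4]
grip_width: 0.0346
```

```bash
python3 - <<'E'
from h import *
s=bot.observe();print(s["clock"],np.round(s["position"],4),np.round(s["force"],2),np.round(s["moment"],2),s["grip_width"])
R=Ro.from_euler("xyz",s["tool_rot"]).as_matrix();p=np.array(s["position"])
rows(*[(p+[0,0,k],R) for k in(.04,.15,.25)])
E
```

```text
5.75 [ 0.4397 -0.3563  0.0646] [ 0.24  2.5  10.37] [ 0.56  0.2  -0.2 ] 0.034556564330243726
pos [-0.0907  0.0005  0.0422] rot [0. 0. 0.] mm 40 deg 0.0
pos [-0.34    0.002   0.1582] rot [0. 0. 0.] mm 150 deg 0.0
pos [-0.5666  0.0033  0.2637] rot [0. 0. 0.] mm 250 deg 0.0
```

Request:
servo_tool(targets=[{"x": -0.01, "y": 0, "z": 0.005, "wx": 0, "wy": 0, "wz": 0}, {"x": -0.045, "y": 0, "z": 0.021, "wx": 0, "wy": 0, "wz": 0}, {"x": -0.09, "y": 0, "z": 0.042, "wx": 0, "wy": 0, "wz": 0}, {"x": -0.15, "y": 0, "z": 0.07, "wx": 0, "wy": 0, "wz": 0}, {"x": -0.25, "y": 0.001, "z": 0.115, "wx": 0, "wy": 0, "wz": 0}, {"x": -0.34, "y": 0.002, "z": 0.158, "wx": 0, "wy": 0, "wz": 0}, {"x": -0.45, "y": 0.003, "z": 0.21, "wx": 0, "wy": 0, "wz": 0}, {"x": -0.5, "y": 0.003, "z": 0.233, "wx": 0, "wy": 0, "wz": 0}, {"x": -0.5, "y": 0.003, "z": 0.233, "wx": 0, "wy": 0, "wz": 0}])

```text
clock: 6.88
position: [0.4397, -0.3568, 0.2876]
tool_rot: [0.016, 1.138, -3.137]
force: [0.2, -0.4, -1.7]
grip_width: 0.035
```

```bash
python3 - <<'E'
from h import *
s=bot.observe();print(s["clock"],np.round(s["position"],4),np.round(s["force"],2),s["grip_width"],np.round(s["qpos"],2))
ims=[]
for c in("top","side"):
    im,d=bot.grab_frame(c);u,v=proj(c,[.5,-.356,.25])[0].astype(int);print(u,v);np.savez(c+"1.npz",im=im,d=d)
    ims.append(cv2.resize(im[v-60:v+60,u-60:u+60],(390,390),interpolation=cv2.INTER_CUBIC))
save("lift.png",np.hstack(ims))
E
```

```text
6.875 [ 0.4397 -0.3568  0.2876] [ 0.22 -0.4  -1.67] 0.03496124262597218 [-0.01  0.74  0.86  1.44 -0.23  1.5  -0.74]
434 219
366 147
```

View pics/lift.png

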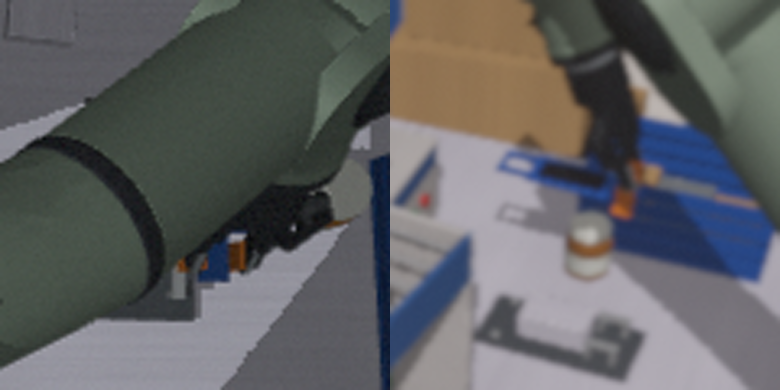

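```bash
python3 - <<'E'
from h import *
z=np.load("side1.npz");im,d=z["im"],z["d"];P,uv=pts("side",d)
hsv=cv2.cvtColor(im,cv2.COLOR_RGB2HSV)[uv[:,1],uv[:,0]].astype(int)
b=(P[:,0]>.49)&(P[:,0]<.66)&(abs(P[:,1]+.36)<.06)&(P[:,2]>.2)&(P[:,2]<.34)&(hsv[:,2]<200)
Q=P[b];print(b.sum(),Q.min(0),Q.max(0))
A=np.c_[Q[:,0]-.55,Q[:,1]+.357,np.ones(len(Q))]
for _ in range(4):
    c,*_=np.linalg.lstsq(A,Q[:,2],rcond=None);r=abs(A@c-Q[:,2]);k=r<max(.004,1.5*np.median(r));A,Q=A[k],Q[k]
print(len(Q),c,r.max())
for x0 in np.arange(.49,.64,.02):
    m=(Q[:,0]>x0)&(Q[:,0]<x0+.02)
    if m.sum(): print(round(x0,2),m.sum(),np.round([Q[m,1].min(),Q[m,1].max(),np.median(Q[m,2])],4))
s=bot.observe()
tip=np.array([.6559,.085,.302]);yw=-.138
print(tip)
E
```

```text
229 [ 0.49081774 -0.38751126  0.27032965] [ 0.62442187 -0.32337735  0.2853177 ]
210 [ 0.02217254 -0.00301386  0.27929942] 0.0037331578042868463
0.49 38 [-0.3858 -0.3241  0.2777]
0.51 37 [-0.3872 -0.324   0.2785]
0.53 39 [-0.3817 -0.3234  0.2791]
0.55 36 [-0.3861 -0.3242  0.28  ]
0.57 27 [-0.3841 -0.3242  0.28  ]
0.59 16 [-0.3762 -0.3327  0.2805]
0.61 17 [-0.3805 -0.3297  0.2805]
[0.6559 0.085  0.302 ]
```

```bash
cat >> h.py <<'E'
YAW=-.138;HOOK=np.array([.6559,.085,.272]);LEAN=.453
D=np.array([.1746,0,-.0136])  # tcp->bar in cover axes
def Rc(a,yaw): return Ro.from_euler("z",yaw).as_matrix()@Ro.from_euler("y",-a).as_matrix()
def cov(bar,adeg,yaw=YAW,hook=True,tooladeg=None):
    a=np.radians(adeg);bar=np.array(bar,float)
    if hook: bar=HOOK+Ro.from_euler("z",YAW).as_matrix()@bar
    ta=a if tooladeg is None else np.radians(tooladeg)
    return bar-Rc(a,yaw)@D, toolR(ta-LEAN,yaw,-1)
def barnow():
    s=bot.observe();R=Ro.from_euler("xyz",s["tool_rot"]).as_matrix();p=np.array(s["position"])
    lean=np.arctan2(np.hypot(R[0,0],R[1,0])*np.sign(R[0,0]),-R[2,0]);yaw=np.arctan2(R[0,1],-R[1,1])
    b=p+Rc(lean+LEAN,yaw)@D
    print("t",s["clock"],"tcp",np.round(p,4),"a",round(np.degrees(lean+LEAN),1),"yaw",round(yaw,3),"bar",np.round(b,4),"bar_in_hook",np.round(Ro.from_euler("z",-YAW).as_matrix()@(b-HOOK),4),"q",np.round(s["qpos"],2),"F",np.round(s["force"],1),"w",round(float(s["grip_width"]),4))
E
python3 - <<'E'
from h import *
barnow()
rows(cov([.53,-.25,.30],3,-.03,False),cov([.52,-.08,.30],4,-.1,False),cov([-.115,0,.012],5))
E
```

```text
t 6.975 tcp [ 0.4394 -0.3561  0.2852] a 1.0 yaw -0.009 bar [ 0.6142 -0.3577  0.2747] bar_in_hook [ 0.0196 -0.4443  0.0027] q [-0.01  0.74  0.85  1.45 -0.23  1.49 -0.74] F [-0.2  0.6 -1.2] w 0.0347
pos [ 0.0453 -0.2762  0.2145] rot [ 0.0027  0.0055 -0.002 ] mm 141 deg 2.3
pos [ 0.0618 -0.7315  0.2371] rot [ 0.0129  0.0083 -0.0064] mm 309 deg 6.0
pos [ 0.0808 -1.2008  0.1703] rot [ 0.0186  0.011  -0.0087] mm 486 deg 8.4
```

Request:
servo_tool(targets=[{"x": 0.02, "y": -0.08, "z": 0.09, "wx": 0.001, "wy": 0.002, "wz": 0}, {"x": 0.035, "y": -0.17, "z": 0.16, "wx": 0.002, "wy": 0.004, "wz": -0.001}, {"x": 0.045, "y": -0.276, "z": 0.215, "wx": 0.003, "wy": 0.0055, "wz": -0.002}, {"x": 0.05, "y": -0.39, "z": 0.22, "wx": 0.005, "wy": 0.006, "wz": -0.003}, {"x": 0.055, "y": -0.5, "z": 0.225, "wx": 0.008, "wy": 0.007, "wz": -0.005}, {"x": 0.06, "y": -0.62, "z": 0.23, "wx": 0.011, "wy": 0.008, "wz": -0.006}, {"x": 0.062, "y": -0.73, "z": 0.237, "wx": 0.013, "wy": 0.0083, "wz": -0.0064}, {"x": 0.062, "y": -0.73, "z": 0.237, "wx": 0.013, "wy": 0.0083, "wz": -0.0064}])

```text
clock: 7.98
position: [0.3453, -0.0605, 0.3008]
tool_rot: [-0.001, 1.186, 3.045]
force: [0.4, 0.1, -1.3]
grip_width: 0.0346
```

```bash
python3 - <<'E'
from h import *
barnow()
rows(cov([-.115,0,.012],5),cov([-.1,0,.012],8))
E
```

```text
t 7.975 tcp [ 0.3453 -0.0605  0.3008] a 3.9 yaw -0.096 bar [ 0.5196 -0.0772  0.2991] bar_in_hook [-0.1127 -0.1794  0.0271] q [-0.74  0.35  0.99  1.96 -0.23  1.38 -1.29] F [ 0.4  0.1 -1.3] w 0.0346
pos [ 0.0377 -0.4669 -0.0299] rot [ 0.0063  0.003  -0.0024] mm 188 deg 2.7
pos [ 0.0446 -0.4653 -0.0739] rot [ 0.0063  0.0113 -0.0023] mm 189 deg 4.7
```

Tracking is good. I'll move in front of the hook.

Request:
servo_tool(targets=[{"x": 0.01, "y": -0.12, "z": -0.007, "wx": 0.002, "wy": 0.001, "wz": -0.001}, {"x": 0.02, "y": -0.24, "z": -0.015, "wx": 0.004, "wy": 0.002, "wz": -0.002}, {"x": 0.03, "y": -0.36, "z": -0.022, "wx": 0.006, "wy": 0.003, "wz": -0.0024}, {"x": 0.038, "y": -0.467, "z": -0.03, "wx": 0.0063, "wy": 0.003, "wz": -0.0024}, {"x": 0.038, "y": -0.467, "z": -0.03, "wx": 0.0063, "wy": 0.003, "wz": -0.0024}])

```text
clock: 8.6
position: [0.3684, 0.1267, 0.2812]
tool_rot: [0.005, 1.204, 3.011]
force: [-0.1, -0.5, -1.3]
grip_width: 0.0348
```

```bash
python3 - <<'E'
from h import *
barnow()
rows(cov([-.09,0,.01],10),cov([-.06,0,.018],18),cov([-.035,0,.032],24),cov([-.015,0,.045],28),cov([.02,0,.045],28),cov([.02,0,.016],32))
ims=[]
for c in("top","side"):
    im,d=bot.grab_frame(c);np.savez(c+"2.npz",im=im,d=d)
    u,v=proj(c,[.6,.06,.3])[0].astype(int);print(u,v)
    ims.append(cv2.resize(im[v-50:v+50,u-50:u+50],(400,400),interpolation=cv2.INTER_CUBIC))
save("pre.png",np.hstack(ims))
E
```

```text
t 8.6 tcp [0.3684 0.1267 0.2812] a 4.9 yaw -0.135 bar [0.542  0.1032 0.2827] bar_in_hook [-0.1154  0.0024  0.0107] q [-1.03  0.41  0.92  1.93 -0.41  1.36 -1.63] F [-0.1 -0.5 -1.3] w 0.0348
pos [ 0.0143  0.0046 -0.0756] rot [ 0.0004  0.014  -0.0004] mm 31 deg 5.1
pos [ 0.0213  0.0048 -0.1695] rot [ 0.0005  0.0363 -0.0004] mm 68 deg 13.1
pos [ 0.0026  0.005  -0.2432] rot [ 0.0005  0.0529 -0.0004] mm 97 deg 19.1
pos [-0.0232  0.0052 -0.2989] rot [ 0.0005  0.064  -0.0003] mm 120 deg 23.1
pos [-0.0545  0.0055 -0.3806] rot [ 0.0005  0.064  -0.0003] mm 154 deg 23.1
pos [ 0.0342  0.0054 -0.4287] rot [ 0.0005  0.0751 -0.0003] mm 172 deg 27.1
286 180
306 191
```

View pics/pre.png

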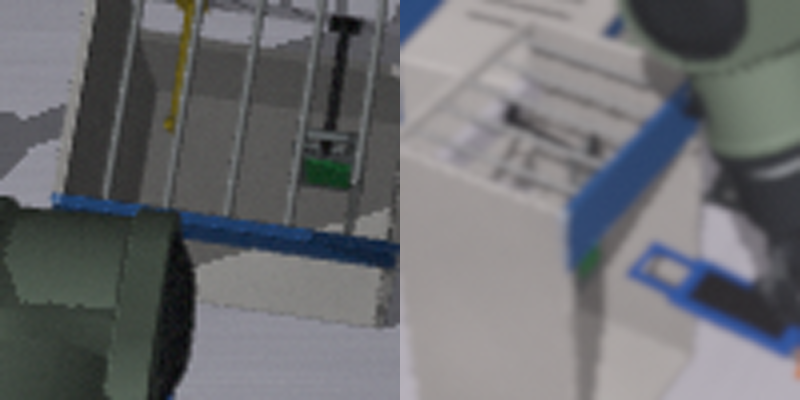

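```bash
python3 - <<'E'
from h import *
barnow()
rows(cov([-.095,0,.008],10),cov([-.07,0,.012],20),cov([-.045,0,.025],30),cov([-.025,0,.042],37),cov([-.01,0,.047],38))
E
```

```text
t 8.7 tcp [0.3684 0.1242 0.2818] a 5.0 yaw -0.138 bar [0.5419 0.1    0.2834] bar_in_hook [-0.115  -0.0008  0.0114] q [-1.03  0.41  0.92  1.93 -0.41  1.36 -1.63] F [ 0.1 -0.6 -0.6] w 0.0348
pos [ 0.0251 -0.002  -0.0653] rot [-0.0001  0.0139 -0.0002] mm 28 deg 5.0
pos [ 0.0585 -0.0021 -0.16  ] rot [-0.0001  0.0417 -0.0002] mm 68 deg 15.0
pos [ 0.0629 -0.0022 -0.2573] rot [-0.0001  0.0695 -0.0002] mm 106 deg 25.0
pos [ 0.0396 -0.0022 -0.3298] rot [-0.0001  0.0889 -0.0003] mm 133 deg 32.0
pos [ 0.019  -0.0022 -0.3665] rot [-0.0001  0.0917 -0.0003] mm 147 deg 33.0
```

Request:
servo_tool(targets=[{"x": 0.025, "y": -0.002, "z": -0.065, "wx": 0, "wy": 0.014, "wz": 0}, {"x": 0.042, "y": -0.002, "z": -0.11, "wx": 0, "wy": 0.028, "wz": 0}, {"x": 0.0585, "y": -0.002, "z": -0.16, "wx": 0, "wy": 0.042, "wz": 0}, {"x": 0.062, "y": -0.002, "z": -0.21, "wx": 0, "wy": 0.056, "wz": 0}, {"x": 0.063, "y": -0.002, "z": -0.257, "wx": 0, "wy": 0.0695, "wz": 0}, {"x": 0.053, "y": -0.002, "z": -0.29, "wx": 0, "wy": 0.08, "wz": 0}, {"x": 0.04, "y": -0.002, "z": -0.33, "wx": 0, "wy": 0.089, "wz": 0}, {"x": 0.04, "y": -0.002, "z": -0.33, "wx": 0, "wy": 0.089, "wz": 0}, {"x": 0.04, "y": -0.002, "z": -0.33, "wx": 0, "wy": 0.089, "wz": 0}])

```text
clock: 9.82
position: [0.4845, 0.1079, 0.2196]
tool_rot: [3.132, 1.379, -0.148]
force: [-0.7, 0.3, -1.6]
grip_width: 0.0346
```

```bash
python3 - <<'E'
from h import *
barnow()
rows(cov([-.01,0,.047],38),cov([.02,0,.047],38),cov([.02,0,.02],40),cov([.02,0,.012],42))
ims=[]
for c in("top","side"):
    im,d=bot.grab_frame(c);np.savez(c+"3.npz",im=im,d=d)
    u,v=proj(c,[.63,.07,.3])[0].astype(int)
    ims.append(cv2.resize(im[v-40:v+40,u-40:u+40],(400,400),interpolation=cv2.INTER_CUBIC))
    b=HOOK+Ro.from_euler("z",YAW).as_matrix()@np.array([[0,0,.03],[-.025,0,.042]])[...,].T.T[0]
    print(c,np.round((proj(c,b)-[u-40,v-40])*5))
save("in.png",np.hstack(ims))
E
```

```text
t 9.825 tcp [0.4845 0.1079 0.2196] a 36.9 yaw -0.14 bar [0.6308 0.0874 0.3137] bar_in_hook [-0.0252 -0.0011  0.0417] q [-1.16  0.4   0.98  2.12 -0.42  0.65 -1.64] F [-0.7  0.3 -1.6] w 0.0346
pos [ 0.0017 -0.0023 -0.0428] rot [-0.0002  0.003  -0.0003] mm 17 deg 1.1
pos [ 0.0159 -0.0024 -0.1164] rot [-0.0002  0.003  -0.0003] mm 47 deg 1.1
pos [ 0.0962 -0.0025 -0.1097] rot [-0.0002  0.0085 -0.0003] mm 58 deg 3.1
pos [ 0.1296 -0.0026 -0.1125] rot [-0.0002  0.0141 -0.0003] mm 69 deg 5.1
top [[174. 155.]]
side [[158. 206.]]
```

View pics/in.png

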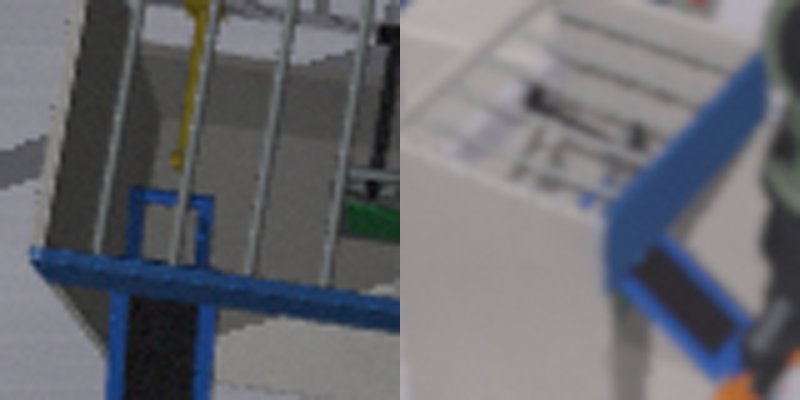

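Request:
servo_tool(targets=[{"x": 0.0017, "y": -0.0023, "z": -0.043, "wx": 0, "wy": 0.003, "wz": 0}, {"x": 0.008, "y": -0.0023, "z": -0.08, "wx": 0, "wy": 0.003, "wz": 0}, {"x": 0.016, "y": -0.0024, "z": -0.116, "wx": 0, "wy": 0.003, "wz": 0}, {"x": 0.016, "y": -0.0024, "z": -0.116, "wx": 0, "wy": 0.003, "wz": 0}, {"x": 0.016, "y": -0.0024, "z": -0.116, "wx": 0, "wy": 0.003, "wz": 0}])

```text
clock: 10.55
position: [0.531, 0.1025, 0.2222]
tool_rot: [3.133, 1.36, -0.148]
force: [0.3, 0.1, -1.3]
grip_width: 0.0348
```

```bash
python3 - <<'E'
from h import *
barnow()
rows(cov([.02,0,.022],40),cov([.02,0,.014],42),cov([.02,0,.01],42),cov([.02,0,.01],50),cov([.02,0,.01],60),cov([.02,0,.01],70))
E
```

```text
t 10.55 tcp [0.531  0.1025 0.2222] a 38.0 yaw -0.139 bar [0.6755 0.0822 0.319 ] bar_in_hook [ 0.0198 -0.0001  0.047 ] q [-1.05  0.45  0.92  2.03 -0.46  0.67 -1.58] F [ 0.3  0.1 -1.3] w 0.0348
pos [0.0751 0.0002 0.0069] rot [-0.0001  0.0054 -0.0003] mm 30 deg 2.0
pos [1.086e-01 1.000e-04 4.800e-03] rot [-0.0001  0.011  -0.0003] mm 43 deg 4.0
pos [1.184e-01 1.000e-04 6.800e-03] rot [-0.0001  0.011  -0.0003] mm 47 deg 4.0
pos [ 1.716e-01 -1.000e-04 -2.320e-02] rot [-0.0001  0.0332 -0.0004] mm 69 deg 12.0
pos [ 0.2313 -0.0003 -0.0707] rot [-0.0001  0.061  -0.0004] mm 97 deg 22.0
pos [ 0.2819 -0.0004 -0.1278] rot [-0.0001  0.0888 -0.0004] mm 124 deg 32.0
```

Request:
servo_tool(targets=[{"x": 0.04, "y": 0, "z": 0.004, "wx": 0, "wy": 0.003, "wz": 0}, {"x": 0.075, "y": 0, "z": 0.007, "wx": 0, "wy": 0.0054, "wz": 0}, {"x": 0.109, "y": 0, "z": 0.005, "wx": 0, "wy": 0.011, "wz": 0}, {"x": 0.118, "y": 0, "z": 0.007, "wx": 0, "wy": 0.011, "wz": 0}, {"x": 0.146, "y": 0, "z": -0.007, "wx": 0, "wy": 0.022, "wz": 0}, {"x": 0.172, "y": 0, "z": -0.023, "wx": 0, "wy": 0.033, "wz": 0}, {"x": 0.172, "y": 0, "z": -0.023, "wx": 0, "wy": 0.033, "wz": 0}, {"x": 0.172, "y": 0, "z": -0.023, "wx": 0, "wy": 0.033, "wz": 0}])

```text
clock: 11.55
position: [0.5544, 0.0993, 0.1574]
tool_rot: [3.139, 1.154, -0.142]
force: [0.1, -0.2, -1.2]
grip_width: 0.0346
```

```bash
python3 - <<'E'
from h import *
barnow()
rows(*[cov([.02,0,.01],a) for a in(55,60,65,70,80,90)])
ims=[]
for c in("top","side"):
    im,d=bot.grab_frame(c);np.savez(c+"4.npz",im=im,d=d)
    u,v=proj(c,[.65,.07,.28])[0].astype(int)
    ims.append(cv2.resize(im[v-40:v+40,u-40:u+40],(400,400),interpolation=cv2.INTER_CUBIC))
save("hk.png",np.hstack(ims))
E
```

```text
t 11.55 tcp [0.5544 0.0993 0.1574] a 49.9 yaw -0.139 bar [0.6762 0.0822 0.2821] bar_in_hook [ 0.0205 -0.      0.0101] q [-0.95  0.51  0.72  2.19 -0.63  0.22 -1.47] F [ 0.1 -0.2 -1.2] w 0.0346
pos [ 0.0357  0.0003 -0.0149] rot [-0.0001  0.0143 -0.0003] mm 15 deg 5.1
pos [ 0.069   0.0002 -0.0335] rot [-0.0001  0.0282 -0.0003] mm 31 deg 10.1
pos [ 0.1006  0.0002 -0.0549] rot [-0.0001  0.0421 -0.0003] mm 46 deg 15.1
pos [ 1.302e-01  1.000e-04 -7.900e-02] rot [-0.0001  0.056  -0.0003] mm 61 deg 20.1
pos [ 0.1826 -0.     -0.1345] rot [-0.0001  0.0837 -0.0003] mm 91 deg 30.1
pos [ 2.246e-01 -2.000e-04 -1.983e-01] rot [-0.      0.1115 -0.0003] mm 120 deg 40.1
```

View pics/hk.png

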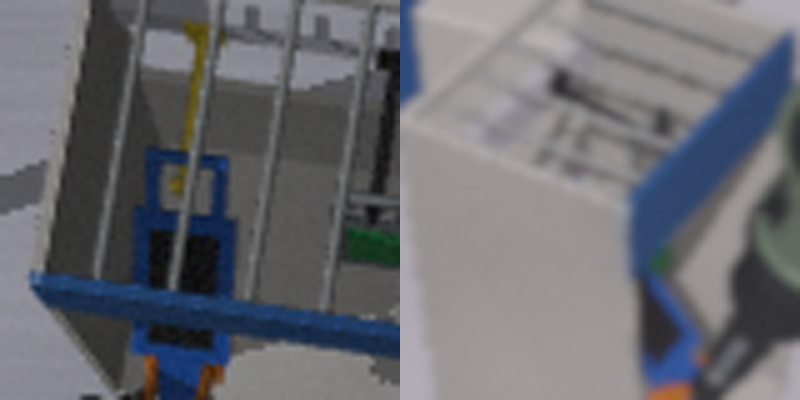

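The top view shows the hook tip (178,185) inside the eye, with the end bar behind it at row 155. I'll keep rotating in small steps while watching joint 6.

Request:
servo_tool(targets=[{"x": 0.018, "y": 0, "z": -0.0072, "wx": 0, "wy": 0.007, "wz": 0}, {"x": 0.036, "y": 0, "z": -0.015, "wx": 0, "wy": 0.0143, "wz": 0}, {"x": 0.053, "y": 0, "z": -0.024, "wx": 0, "wy": 0.021, "wz": 0}, {"x": 0.069, "y": 0, "z": -0.0335, "wx": 0, "wy": 0.028, "wz": 0}, {"x": 0.069, "y": 0, "z": -0.0335, "wx": 0, "wy": 0.028, "wz": 0}])

```text
clock: 12.28
position: [0.5839, 0.1079, 0.1626]
tool_rot: [3.102, 1.033, -0.184]
force: [-17.7, 2.8, -22.5]
grip_width: 0.0349
```

```bash
python3 - <<'E'
from h import *
barnow()
rows(*[cov([.018,0,.01],a) for a in(60,65,70,75,80,85)])
E
```

```text
t 12.275 tcp [0.5839 0.1079 0.1626] a 56.7 yaw -0.15 bar [0.6898 0.0918 0.3012] bar_in_hook [0.0326 0.0114 0.0292] q [-1.09  0.61  0.88  2.2  -1.26  0.17 -0.92] F [-17.7   2.8 -22.5] w 0.0349
pos [0.0461 0.0309 0.0462] rot [ 0.      0.0091 -0.0038] mm 29 deg 3.5
pos [0.0801 0.03   0.0287] rot [ 0.0002  0.023  -0.0037] mm 36 deg 8.4
pos [0.1123 0.0293 0.0083] rot [ 0.0004  0.0369 -0.0037] mm 47 deg 13.3
pos [ 0.1427  0.0285 -0.0148] rot [ 0.0005  0.0508 -0.0037] mm 59 deg 18.3
pos [ 0.171   0.0279 -0.0405] rot [ 0.0007  0.0647 -0.0037] mm 71 deg 23.3
pos [ 0.1969  0.0273 -0.0686] rot [ 0.0009  0.0785 -0.0037] mm 84 deg 28.3
```

```bash
python3 - <<'E'
from h import *
rows(cov([.02,0,.016],54),cov([.02,0,.013],49),cov([.02,0,.011],46))
E
```

```text
pos [-0.0068  0.0321  0.0513] rot [-0.0002 -0.0076 -0.0037] mm 24 deg 3.0
pos [-0.037   0.0328  0.0658] rot [-0.0003 -0.0215 -0.0037] mm 33 deg 7.8
pos [-0.0551  0.0332  0.0732] rot [-0.0004 -0.0298 -0.0037] mm 39 deg 10.8
```

Request:
servo_tool(targets=[{"x": -0.007, "y": 0.016, "z": 0.03, "wx": 0, "wy": -0.004, "wz": -0.002}, {"x": -0.007, "y": 0.032, "z": 0.051, "wx": 0, "wy": -0.008, "wz": -0.0037}, {"x": -0.022, "y": 0.0325, "z": 0.0585, "wx": 0, "wy": -0.0145, "wz": -0.0037}, {"x": -0.037, "y": 0.033, "z": 0.066, "wx": 0, "wy": -0.0215, "wz": -0.0037}, {"x": -0.055, "y": 0.033, "z": 0.073, "wx": 0, "wy": -0.03, "wz": -0.0037}, {"x": -0.055, "y": 0.033, "z": 0.073, "wx": 0, "wy": -0.03, "wz": -0.0037}, {"x": -0.055, "y": 0.033, "z": 0.073, "wx": 0, "wy": -0.03, "wz": -0.0037}])

```text
clock: 13.15
position: [0.5462, 0.1001, 0.1668]
tool_rot: [-3.137, 1.221, -0.137]
force: [0.1, -0.1, -1.9]
grip_width: 0.0346
```

```bash
python3 - <<'E'
from h import *
barnow()
im,d=bot.grab_frame("top");np.savez("top5.npz",im=im,d=d)
P,uv=pts("top",d);hsv=cv2.cvtColor(im,cv2.COLOR_RGB2HSV)[uv[:,1],uv[:,0]].astype(int)
loc=(P-HOOK)@Ro.from_euler("z",YAW).as_matrix()
b=(loc[:,0]>-.16)&(loc[:,0]<.06)&(abs(loc[:,1])<.045)&(loc[:,2]>-.2)&(loc[:,2]<.035)&(abs(hsv[:,0]-112)<15)&(hsv[:,1]>110)
Q=loc[b];c=np.polyfit(Q[:,0],Q[:,2],1);print(b.sum(),"pitch",np.degrees(np.arctan(c[0])),Q.min(0),Q.max(0))
top=Q[Q[:,0]>Q[:,0].max()-.008];print(np.median(top,0),top[:,1].min(),top[:,1].max())
E
```

```text
t 13.15 tcp [0.5462 0.1001 0.1668] a 46.0 yaw -0.141 bar [0.676  0.0817 0.2829] bar_in_hook [ 0.0203 -0.0005  0.0109] q [-1.14  0.66  1.08  2.16 -1.05  0.5  -1.07] F [ 0.1 -0.1 -1.9] w 0.0346
441 pitch 43.23497751873951 [-0.14765988 -0.03969973 -0.11713357] [0.02206684 0.03618588 0.03488669]
[ 0.01736692 -0.01036857  0.01597758] -0.02753742806217316 0.01567640888891454
```

```bash
python3 - <<'E'
from h import *
Dg=D+.015*np.array([-np.sin(LEAN),0,-np.cos(LEAN)])
def sl(a,ta):
    bar=HOOK+Ro.from_euler("z",YAW).as_matrix()@np.array([.018,0,.009]);T=toolR(np.radians(ta)-LEAN,YAW,-1)
    return bar-Rc(np.radians(a),YAW)@Dg+.015*T[:,0],T
rows(*[sl(a,46) for a in(46,50,54,58,61)])
E
```

```text
pos [ 0.0026 -0.0001  0.0065] rot [-0.0005  0.0001  0.0001] mm 3 deg 0.2
pos [ 0.0307 -0.0001 -0.0031] rot [-0.0005  0.0001  0.0001] mm 12 deg 0.2
pos [ 0.0581 -0.0001 -0.0146] rot [-0.0005  0.0001  0.0001] mm 24 deg 0.2
pos [ 0.0846 -0.0001 -0.028 ] rot [-0.0005  0.0001  0.0001] mm 36 deg 0.2
pos [ 0.1038 -0.0002 -0.0393] rot [-0.0005  0.0001  0.0001] mm 44 deg 0.2
```

Request:
servo_tool(targets=[{"x": 0.003, "y": 0, "z": 0.0065, "wx": 0, "wy": 0, "wz": 0}, {"x": 0.017, "y": 0, "z": 0.002, "wx": 0, "wy": 0, "wz": 0}, {"x": 0.031, "y": 0, "z": -0.003, "wx": 0, "wy": 0, "wz": 0}, {"x": 0.045, "y": 0, "z": -0.009, "wx": 0, "wy": 0, "wz": 0}, {"x": 0.045, "y": 0, "z": -0.009, "wx": 0, "wy": 0, "wz": 0}], squeeze=20)

```text
clock: 13.82
position: [0.556, 0.0985, 0.1509]
tool_rot: [-3.137, 1.221, -0.138]
force: [2.1, -1.0, 3.6]
grip_width: 0.0345
```

```bash
cat >> h.py <<'E'
def chk(n):
    im,d=bot.grab_frame("top");np.savez(n+".npz",im=im,d=d)
    P,uv=pts("top",d);hsv=cv2.cvtColor(im,cv2.COLOR_RGB2HSV)[uv[:,1],uv[:,0]].astype(int)
    loc=(P-HOOK)@Ro.from_euler("z",YAW).as_matrix()
    b=(loc[:,0]>-.16)&(loc[:,0]<.06)&(abs(loc[:,1])<.045)&(loc[:,2]>-.2)&(loc[:,2]<.025)&(abs(hsv[:,0]-112)<15)&(hsv[:,1]>110)
    Q=loc[b];v=np.linalg.svd(Q-np.median(Q,0))[2][0];c=np.polyfit(Q[:,0],Q[:,2],1)
    print(b.sum(),"pitch",round(np.degrees(np.arctan2(abs(v[2]),abs(v[0]))),1),round(np.degrees(np.arctan(c[0])),1),np.round(Q.min(0),3),np.round(Q.max(0),3))
E
python3 - <<'E'
from h import *
barnow();chk("t6")
E
```

```text
t 13.825 tcp [0.556  0.0985 0.1509] a 46.0 yaw -0.141 bar [0.6858 0.0801 0.267 ] bar_in_hook [ 0.0302 -0.0008 -0.005 ] q [-1.09  0.68  1.02  2.15 -1.09  0.48 -1.03] F [ 2.1 -1.   3.6] w 0.0345
401 pitch 51.4 49.5 [-0.119 -0.034 -0.139] [0.022 0.025 0.019]
```

Request:
servo_tool(targets=[{"x": 0.013, "y": 0, "z": -0.006, "wx": 0, "wy": 0, "wz": 0}, {"x": 0.027, "y": 0, "z": -0.0125, "wx": 0, "wy": 0, "wz": 0}, {"x": 0.04, "y": 0, "z": -0.019, "wx": 0, "wy": 0, "wz": 0}, {"x": 0.05, "y": 0, "z": -0.025, "wx": 0, "wy": 0, "wz": 0}, {"x": 0.059, "y": 0, "z": -0.03, "wx": 0, "wy": 0, "wz": 0}, {"x": 0.059, "y": 0, "z": -0.03, "wx": 0, "wy": 0, "wz": 0}])

```text
clock: 14.62
position: [0.575, 0.0958, 0.1328]
tool_rot: [-3.138, 1.222, -0.138]
force: [0.8, 0.2, 2.3]
grip_width: 0.0346
```

```bash
python3 - <<'E'
from h import *
barnow();chk("t7")
E
```

```text
t 14.625 tcp [0.575  0.0958 0.1328] a 46.0 yaw -0.142 bar [0.7048 0.0773 0.2489] bar_in_hook [ 0.0495 -0.0009 -0.0231] q [-1.02  0.71  0.95  2.11 -1.14  0.46 -0.99] F [0.8 0.2 2.3] w 0.0346
319 pitch 61.0 58.9 [-0.096 -0.033 -0.157] [0.021 0.026 0.016]
```

Request:
servo_tool(targets=[{"x": 0, "y": 0, "z": 0, "wx": 0, "wy": 0, "wz": 0}, {"x": 0, "y": 0, "z": 0, "wx": 0, "wy": 0, "wz": 0}, {"x": 0, "y": 0, "z": 0, "wx": 0, "wy": 0, "wz": 0}], grip=-0.02)

```text
clock: 15.05
position: [0.5747, 0.096, 0.1328]
tool_rot: [-3.137, 1.222, -0.137]
force: [-0.6, -0.6, -0.9]
grip_width: 0.0419
```

```bash
python3 - <<'E'
from h import *
barnow();chk("t8")
E
```

```text
t 15.05 tcp [0.5747 0.096  0.1328] a 45.9 yaw -0.141 bar [0.7046 0.0775 0.2489] bar_in_hook [ 0.0492 -0.0007 -0.0231] q [-1.02  0.71  0.95  2.11 -1.14  0.46 -0.99] F [-0.6 -0.6 -0.9] w 0.0419
329 pitch 60.5 56.7 [-0.099 -0.033 -0.151] [0.022 0.025 0.018]
```

Request:
servo_tool(targets=[{"x": 0, "y": 0, "z": 0, "wx": 0, "wy": 0, "wz": 0}, {"x": 0, "y": 0, "z": 0, "wx": 0, "wy": 0, "wz": 0}, {"x": 0, "y": 0, "z": 0, "wx": 0, "wy": 0, "wz": 0}], grip=0.07)

```text
clock: 15.48
position: [0.5747, 0.096, 0.1328]
tool_rot: [-3.138, 1.222, -0.137]
force: [-0.1, -0.7, -1.4]
grip_width: 0.0458
```

Request:
servo_tool(targets=[{"x": 0, "y": 0, "z": 0, "wx": 0, "wy": 0, "wz": 0}, {"x": 0, "y": 0, "z": 0, "wx": 0, "wy": 0, "wz": 0}, {"x": 0, "y": 0, "z": 0, "wx": 0, "wy": 0, "wz": 0}, {"x": 0, "y": 0, "z": 0, "wx": 0, "wy": 0, "wz": 0}], grip=0.15)

```text
clock: 15.98
position: [0.5747, 0.096, 0.1328]
tool_rot: [-3.138, 1.222, -0.137]
force: [-0.2, 0.3, -1.2]
grip_width: 0.0489
```

```bash
python3 - <<'E'
from h import *
barnow();chk("t9")
E
```

```text
t 15.975 tcp [0.5747 0.096  0.1328] a 45.9 yaw -0.141 bar [0.7045 0.0775 0.2488] bar_in_hook [ 0.0492 -0.0007 -0.0232] q [-1.02  0.71  0.95  2.11 -1.14  0.46 -0.99] F [-0.2  0.3 -1.2] w 0.0489
329 pitch 59.8 57.1 [-0.099 -0.033 -0.152] [0.022 0.026 0.017]
```

Request:
servo_tool(targets=[{"x": 0, "y": 0, "z": 0, "wx": 0, "wy": 0, "wz": 0}, {"x": 0, "y": 0, "z": 0, "wx": 0, "wy": 0, "wz": 0}, {"x": 0, "y": 0, "z": 0, "wx": 0, "wy": 0, "wz": 0}, {"x": 0, "y": 0, "z": 0, "wx": 0, "wy": 0, "wz": 0}], grip=0.8)

```text
clock: 16.52
position: [0.5747, 0.096, 0.1328]
tool_rot: [-3.137, 1.222, -0.137]
force: [-0.7, -0.0, -0.5]
grip_width: 0.0769
```

```bash
python3 - <<'E'
from h import *
barnow();chk("t10")
ims=[]
for c in("top","side"):
    im,d=bot.grab_frame(c)
    u,v=proj(c,[.63,.07,.25])[0].astype(int)
    ims.append(cv2.resize(im[v-40:v+40,u-40:u+40],(400,400),interpolation=cv2.INTER_CUBIC))
save("rel.png",np.hstack(ims))
R=Ro.from_euler("xyz",bot.observe()["tool_rot"]).as_matrix()
print("world -x cab in tool",np.round(R.T@[-np.cos(YAW),-np.sin(YAW),0],3),"down",np.round(R.T@[0,0,-1],3))
E
```

```text
t 16.525 tcp [0.5747 0.096  0.1328] a 45.9 yaw -0.141 bar [0.7045 0.0775 0.2488] bar_in_hook [ 0.0492 -0.0007 -0.0232] q [-1.02  0.71  0.95  2.11 -1.14  0.46 -0.99] F [-0.7 -0.  -0.5] w 0.0769
143 pitch 88.3 79.2 [ 0.007 -0.028 -0.175] [0.026 0.036 0.017]
world -x cab in tool [-0.342  0.003  0.94 ] down [0.94  0.001 0.342]
```

View pics/rel.png

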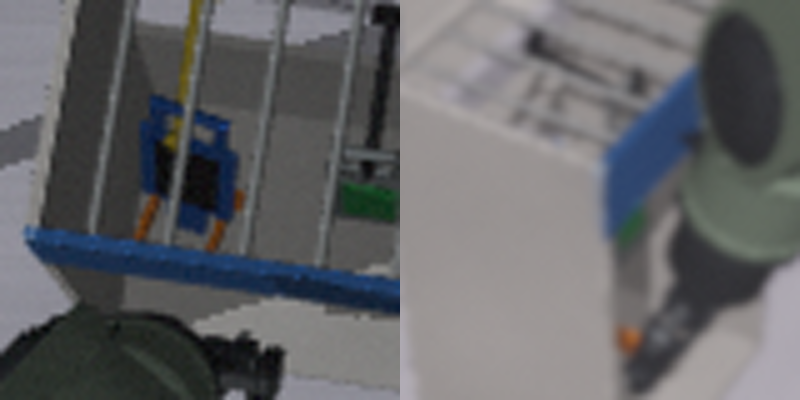

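Request:
servo_tool(targets=[{"x": -0.034, "y": 0, "z": 0.094, "wx": 0, "wy": 0, "wz": 0}, {"x": -0.068, "y": 0, "z": 0.188, "wx": 0, "wy": 0, "wz": 0}, {"x": -0.09, "y": 0, "z": 0.25, "wx": 0, "wy": 0, "wz": 0}, {"x": -0.09, "y": 0, "z": 0.25, "wx": 0, "wy": 0, "wz": 0}, {"x": -0.09, "y": 0, "z": 0.25, "wx": 0, "wy": 0, "wz": 0}, {"x": -0.09, "y": 0, "z": 0.25, "wx": 0, "wy": 0, "wz": 0}, {"x": -0.09, "y": 0, "z": 0.25, "wx": 0, "wy": 0, "wz": 0}, {"x": -0.09, "y": 0, "z": 0.25, "wx": 0, "wy": 0, "wz": 0}, {"x": -0.09, "y": 0, "z": 0.25, "wx": 0, "wy": 0, "wz": 0}, {"x": -0.09, "y": 0, "z": 0.25, "wx": 0, "wy": 0, "wz": 0}])

```text
clock: 17.92
position: [0.4694, 0.1109, 0.1324]
tool_rot: [-3.138, 1.222, -0.137]
force: [-0.0, -0.5, 0.1]
grip_width: 0.0768
```

Request:
servo_tool(targets=[{"x": 0, "y": 0, "z": 0, "wx": 0, "wy": 0, "wz": 0}, {"x": 0, "y": 0, "z": 0, "wx": 0, "wy": 0, "wz": 0}, {"x": 0, "y": 0, "z": 0, "wx": 0, "wy": 0, "wz": 0}, {"x": 0, "y": 0, "z": 0, "wx": 0, "wy": 0, "wz": 0}, {"x": 0, "y": 0, "z": 0, "wx": 0, "wy": 0, "wz": 0}, {"x": 0, "y": 0, "z": 0, "wx": 0, "wy": 0, "wz": 0}, {"x": 0, "y": 0, "z": 0, "wx": 0, "wy": 0, "wz": 0}, {"x": 0, "y": 0, "z": 0, "wx": 0, "wy": 0, "wz": 0}, {"x": 0, "y": 0, "z": 0, "wx": 0, "wy": 0, "wz": 0}, {"x": 0, "y": 0, "z": 0, "wx": 0, "wy": 0, "wz": 0}, {"x": 0, "y": 0, "z": 0, "wx": 0, "wy": 0, "wz": 0}, {"x": 0, "y": 0, "z": 0, "wx": 0, "wy": 0, "wz": 0}])

```text
clock: 19.42
position: [0.4695, 0.1109, 0.1324]
tool_rot: [-3.138, 1.222, -0.138]
force: [-0.0, -0.3, 0.6]
grip_width: 0.0771
```

```bash
cat >> h.py <<'E'
def motion():
    fr=[]
    for i in range(8):
        im,d=bot.grab_frame("top");fr.append(im[120:190,240:340].astype(int))
    print("t",bot.observe()["clock"],"diff per step",[int((abs(a-b).max(2)>25).sum()) for a,b in zip(fr,fr[1:])])
E
python3 - <<'E'
from h import *
barnow();chk("t11");motion()
E
```

```text
t 19.425 tcp [0.4695 0.1109 0.1324] a 45.9 yaw -0.141 bar [0.5993 0.0924 0.2485] bar_in_hook [-0.057  -0.0004 -0.0235] q [-1.2   0.57  0.95  2.35 -1.18  0.3  -0.99] F [-0.  -0.3  0.6] w 0.0771
189 pitch 84.0 82.7 [-0.001 -0.033 -0.172] [0.024 0.03  0.018]
t 19.875 diff per step [96, 53, 90, 129, 148, 138, 98]
```

Clear of the cover. It is still swinging, so I'll wait.

Request:
servo_tool(targets=[{"x": 0, "y": 0, "z": 0, "wx": 0, "wy": 0, "wz": 0}, {"x": 0, "y": 0, "z": 0, "wx": 0, "wy": 0, "wz": 0}, {"x": 0, "y": 0, "z": 0, "wx": 0, "wy": 0, "wz": 0}, {"x": 0, "y": 0, "z": 0, "wx": 0, "wy": 0, "wz": 0}, {"x": 0, "y": 0, "z": 0, "wx": 0, "wy": 0, "wz": 0}, {"x": 0, "y": 0, "z": 0, "wx": 0, "wy": 0, "wz": 0}, {"x": 0, "y": 0, "z": 0, "wx": 0, "wy": 0, "wz": 0}, {"x": 0, "y": 0, "z": 0, "wx": 0, "wy": 0, "wz": 0}, {"x": 0, "y": 0, "z": 0, "wx": 0, "wy": 0, "wz": 0}, {"x": 0, "y": 0, "z": 0, "wx": 0, "wy": 0, "wz": 0}, {"x": 0, "y": 0, "z": 0, "wx": 0, "wy": 0, "wz": 0}, {"x": 0, "y": 0, "z": 0, "wx": 0, "wy": 0, "wz": 0}])

```text
clock: 21.38
position: [0.4694, 0.1109, 0.1324]
tool_rot: [-3.138, 1.222, -0.138]
force: [-0.7, 0.3, -0.8]
grip_width: 0.077
```

Request:
servo_tool(targets=[{"x": 0, "y": 0, "z": 0, "wx": 0, "wy": 0, "wz": 0}, {"x": 0, "y": 0, "z": 0, "wx": 0, "wy": 0, "wz": 0}, {"x": 0, "y": 0, "z": 0, "wx": 0, "wy": 0, "wz": 0}, {"x": 0, "y": 0, "z": 0, "wx": 0, "wy": 0, "wz": 0}, {"x": 0, "y": 0, "z": 0, "wx": 0, "wy": 0, "wz": 0}, {"x": 0, "y": 0, "z": 0, "wx": 0, "wy": 0, "wz": 0}, {"x": 0, "y": 0, "z": 0, "wx": 0, "wy": 0, "wz": 0}, {"x": 0, "y": 0, "z": 0, "wx": 0, "wy": 0, "wz": 0}, {"x": 0, "y": 0, "z": 0, "wx": 0, "wy": 0, "wz": 0}, {"x": 0, "y": 0, "z": 0, "wx": 0, "wy": 0, "wz": 0}, {"x": 0, "y": 0, "z": 0, "wx": 0, "wy": 0, "wz": 0}, {"x": 0, "y": 0, "z": 0, "wx": 0, "wy": 0, "wz": 0}])

```text
clock: 22.88
position: [0.4694, 0.1109, 0.1324]
tool_rot: [-3.138, 1.222, -0.137]
force: [-0.3, 0.3, -0.8]
grip_width: 0.0768
```

Request:
servo_tool(targets=[{"x": 0, "y": 0, "z": 0, "wx": 0, "wy": 0, "wz": 0}, {"x": 0, "y": 0, "z": 0, "wx": 0, "wy": 0, "wz": 0}, {"x": 0, "y": 0, "z": 0, "wx": 0, "wy": 0, "wz": 0}, {"x": 0, "y": 0, "z": 0, "wx": 0, "wy": 0, "wz": 0}, {"x": 0, "y": 0, "z": 0, "wx": 0, "wy": 0, "wz": 0}, {"x": 0, "y": 0, "z": 0, "wx": 0, "wy": 0, "wz": 0}, {"x": 0, "y": 0, "z": 0, "wx": 0, "wy": 0, "wz": 0}, {"x": 0, "y": 0, "z": 0, "wx": 0, "wy": 0, "wz": 0}, {"x": 0, "y": 0, "z": 0, "wx": 0, "wy": 0, "wz": 0}, {"x": 0, "y": 0, "z": 0, "wx": 0, "wy": 0, "wz": 0}, {"x": 0, "y": 0, "z": 0, "wx": 0, "wy": 0, "wz": 0}, {"x": 0, "y": 0, "z": 0, "wx": 0, "wy": 0, "wz": 0}])

```text
clock: 24.38
position: [0.4695, 0.1109, 0.1324]
tool_rot: [-3.137, 1.222, -0.137]
force: [-0.1, -1.1, 0.3]
grip_width: 0.0768
```

Request:
servo_tool(targets=[{"x": 0, "y": 0, "z": 0, "wx": 0, "wy": 0, "wz": 0}, {"x": 0, "y": 0, "z": 0, "wx": 0, "wy": 0, "wz": 0}, {"x": 0, "y": 0, "z": 0, "wx": 0, "wy": 0, "wz": 0}, {"x": 0, "y": 0, "z": 0, "wx": 0, "wy": 0, "wz": 0}, {"x": 0, "y": 0, "z": 0, "wx": 0, "wy": 0, "wz": 0}, {"x": 0, "y": 0, "z": 0, "wx": 0, "wy": 0, "wz": 0}, {"x": 0, "y": 0, "z": 0, "wx": 0, "wy": 0, "wz": 0}, {"x": 0, "y": 0, "z": 0, "wx": 0, "wy": 0, "wz": 0}, {"x": 0, "y": 0, "z": 0, "wx": 0, "wy": 0, "wz": 0}, {"x": 0, "y": 0, "z": 0, "wx": 0, "wy": 0, "wz": 0}, {"x": 0, "y": 0, "z": 0, "wx": 0, "wy": 0, "wz": 0}, {"x": 0, "y": 0, "z": 0, "wx": 0, "wy": 0, "wz": 0}])

```text
clock: 25.88
position: [0.4694, 0.1109, 0.1324]
tool_rot: [-3.138, 1.222, -0.138]
force: [1.1, 0.3, -0.4]
grip_width: 0.0767
```

```bash
python3 - <<'E'
from h import *
chk("t12");motion()
E
```

```text
149 pitch 86.3 63.4 [-0.001 -0.031 -0.175] [0.033 0.026 0.018]
t 26.325 diff per step [9, 18, 21, 22, 9, 9, 5]
```

Damping well. I'll wait a bit more and then check.

Request:
servo_tool(targets=[{"x": 0, "y": 0, "z": 0, "wx": 0, "wy": 0, "wz": 0}, {"x": 0, "y": 0, "z": 0, "wx": 0, "wy": 0, "wz": 0}, {"x": 0, "y": 0, "z": 0, "wx": 0, "wy": 0, "wz": 0}, {"x": 0, "y": 0, "z": 0, "wx": 0, "wy": 0, "wz": 0}, {"x": 0, "y": 0, "z": 0, "wx": 0, "wy": 0, "wz": 0}, {"x": 0, "y": 0, "z": 0, "wx": 0, "wy": 0, "wz": 0}, {"x": 0, "y": 0, "z": 0, "wx": 0, "wy": 0, "wz": 0}, {"x": 0, "y": 0, "z": 0, "wx": 0, "wy": 0, "wz": 0}, {"x": 0, "y": 0, "z": 0, "wx": 0, "wy": 0, "wz": 0}, {"x": 0, "y": 0, "z": 0, "wx": 0, "wy": 0, "wz": 0}, {"x": 0, "y": 0, "z": 0, "wx": 0, "wy": 0, "wz": 0}, {"x": 0, "y": 0, "z": 0, "wx": 0, "wy": 0, "wz": 0}])

```text
clock: 27.82
position: [0.4695, 0.1109, 0.1324]
tool_rot: [-3.137, 1.222, -0.137]
force: [1.3, 0.6, -0.1]
grip_width: 0.0768
```

Request:
servo_tool(targets=[{"x": 0, "y": 0, "z": 0, "wx": 0, "wy": 0, "wz": 0}, {"x": 0, "y": 0, "z": 0, "wx": 0, "wy": 0, "wz": 0}, {"x": 0, "y": 0, "z": 0, "wx": 0, "wy": 0, "wz": 0}, {"x": 0, "y": 0, "z": 0, "wx": 0, "wy": 0, "wz": 0}, {"x": 0, "y": 0, "z": 0, "wx": 0, "wy": 0, "wz": 0}, {"x": 0, "y": 0, "z": 0, "wx": 0, "wy": 0, "wz": 0}, {"x": 0, "y": 0, "z": 0, "wx": 0, "wy": 0, "wz": 0}, {"x": 0, "y": 0, "z": 0, "wx": 0, "wy": 0, "wz": 0}, {"x": 0, "y": 0, "z": 0, "wx": 0, "wy": 0, "wz": 0}, {"x": 0, "y": 0, "z": 0, "wx": 0, "wy": 0, "wz": 0}, {"x": 0, "y": 0, "z": 0, "wx": 0, "wy": 0, "wz": 0}, {"x": 0, "y": 0, "z": 0, "wx": 0, "wy": 0, "wz": 0}])

```text
clock: 29.32
position: [0.4695, 0.1109, 0.1324]
tool_rot: [-3.138, 1.222, -0.138]
force: [-0.5, 0.0, 0.4]
grip_width: 0.0769
```

Request:
servo_tool(targets=[{"x": 0, "y": 0, "z": 0, "wx": 0, "wy": 0, "wz": 0}, {"x": 0, "y": 0, "z": 0, "wx": 0, "wy": 0, "wz": 0}, {"x": 0, "y": 0, "z": 0, "wx": 0, "wy": 0, "wz": 0}, {"x": 0, "y": 0, "z": 0, "wx": 0, "wy": 0, "wz": 0}, {"x": 0, "y": 0, "z": 0, "wx": 0, "wy": 0, "wz": 0}, {"x": 0, "y": 0, "z": 0, "wx": 0, "wy": 0, "wz": 0}, {"x": 0, "y": 0, "z": 0, "wx": 0, "wy": 0, "wz": 0}, {"x": 0, "y": 0, "z": 0, "wx": 0, "wy": 0, "wz": 0}, {"x": 0, "y": 0, "z": 0, "wx": 0, "wy": 0, "wz": 0}, {"x": 0, "y": 0, "z": 0, "wx": 0, "wy": 0, "wz": 0}, {"x": 0, "y": 0, "z": 0, "wx": 0, "wy": 0, "wz": 0}, {"x": 0, "y": 0, "z": 0, "wx": 0, "wy": 0, "wz": 0}])

```text
clock: 30.82
position: [0.4695, 0.1109, 0.1324]
tool_rot: [-3.137, 1.222, -0.137]
force: [0.7, -0.0, -0.0]
grip_width: 0.0768
```

Request:
servo_tool(targets=[{"x": 0, "y": 0, "z": 0, "wx": 0, "wy": 0, "wz": 0}, {"x": 0, "y": 0, "z": 0, "wx": 0, "wy": 0, "wz": 0}, {"x": 0, "y": 0, "z": 0, "wx": 0, "wy": 0, "wz": 0}, {"x": 0, "y": 0, "z": 0, "wx": 0, "wy": 0, "wz": 0}, {"x": 0, "y": 0, "z": 0, "wx": 0, "wy": 0, "wz": 0}, {"x": 0, "y": 0, "z": 0, "wx": 0, "wy": 0, "wz": 0}, {"x": 0, "y": 0, "z": 0, "wx": 0, "wy": 0, "wz": 0}, {"x": 0, "y": 0, "z": 0, "wx": 0, "wy": 0, "wz": 0}, {"x": 0, "y": 0, "z": 0, "wx": 0, "wy": 0, "wz": 0}, {"x": 0, "y": 0, "z": 0, "wx": 0, "wy": 0, "wz": 0}, {"x": 0, "y": 0, "z": 0, "wx": 0, "wy": 0, "wz": 0}, {"x": 0, "y": 0, "z": 0, "wx": 0, "wy": 0, "wz": 0}])

```text
clock: 32.33
position: [0.4695, 0.1109, 0.1324]
tool_rot: [-3.137, 1.222, -0.137]
force: [-0.4, -0.1, -0.5]
grip_width: 0.0769
```

```bash
python3 - <<'E'
from h import *
chk("t13");motion()
ims=[]
for c in("top","side"):
    im,d=bot.grab_frame(c)
    u,v=proj(c,[.63,.07,.25])[0].astype(int)
    ims.append(cv2.resize(im[v-40:v+40,u-40:u+40],(400,400),interpolation=cv2.INTER_CUBIC))
save("fin.png",np.hstack(ims))
E
```

```text
141 pitch 87.3 53.2 [ 0.002 -0.031 -0.168] [0.033 0.026 0.015]
t 32.775 diff per step [0, 0, 0, 0, 0, 0, 0]
```

View pics/fin.png

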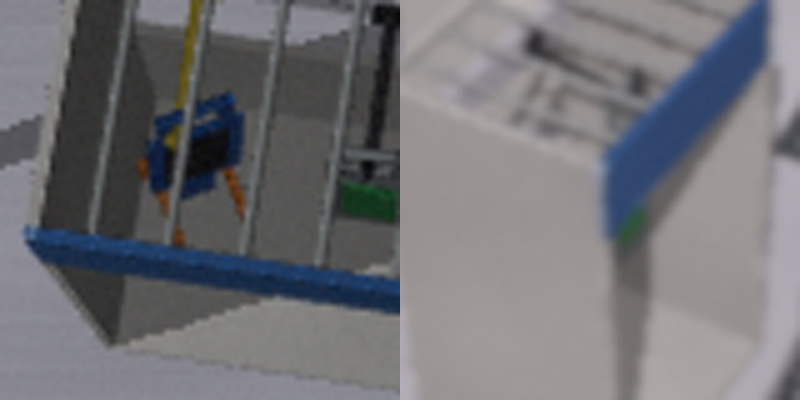

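```bash
python3 - <<'E'
from h import *
z=np.load("t13.npz");P,uv=pts("top",z["d"]);hsv=cv2.cvtColor(z["im"],cv2.COLOR_RGB2HSV)[uv[:,1],uv[:,0]].astype(int)
loc=(P-HOOK)@Ro.from_euler("z",YAW).as_matrix()
b=(loc[:,0]>-.05)&(loc[:,0]<.06)&(abs(loc[:,1])<.05)&(abs(hsv[:,0]-112)<15)&(hsv[:,1]>110)
for lo,hi in((.0,.022),(-.03,-.0),(-.1,-.03),(-.17,-.1)):
    Q=loc[b&(loc[:,2]>lo)&(loc[:,2]<hi)]
    if len(Q): print(lo,len(Q),np.round(Q.mean(0),4),np.round(Q.min(0),4),np.round(Q.max(0),4))
y=(hsv[:,0]>18)&(hsv[:,0]<35)&(hsv[:,1]>90)&(abs(loc[:,1])<.03)&(loc[:,0]>-.02)&(loc[:,0]<.1)&(loc[:,2]>-.02)&(loc[:,2]<.05)
print("hook y",np.round(np.median(loc[y],0),4))
for n in("bottle","jar","tape_roll","cup","screwdriver","gauge_block"):
    pass
a=np.load("top0.npz")["im"].astype(int);print("change left bench",(abs(a-z["im"])[130:300,60:250].max(2)>40).sum())
E
```

```text
0.0 31 [ 0.0213 -0.0085  0.0111] [ 0.0096 -0.0282  0.0036] [0.0327 0.0122 0.0153]
-0.03 19 [ 0.0189 -0.0062 -0.0185] [ 0.0044 -0.0273 -0.0298] [ 0.0304  0.02   -0.003 ]
-0.1 55 [ 0.0186 -0.0054 -0.0564] [ 0.0025 -0.0312 -0.0952] [ 0.0331  0.0228 -0.0301]
-0.17 36 [ 0.0161  0.0003 -0.1336] [ 0.0025 -0.0245 -0.1677] [ 0.0292  0.0256 -0.1021]
hook y [0.0629 0.0003 0.0137]
change left bench 1760
```

```bash
python3 -c "
from workcell import bot
print(bot.job_done(), bot.observe()['clock'])"
```

```text
the job is handed in; nothing more can be done
the job is handed in; nothing more can be done
```

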